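# Switch on a counter scale: one click of the knurled dial, then zero key

### The job

Switch on the counter scale: with a fingertip against its knurled rim, rub the big black dial round clockwise (seen from above) by one click, so that its white pointer goes from the red dot to the green dot and no further, then press the blue zero key down and let it come up again. Leave the weight, the jar and the cup standing where they are.

Things in the scene. Friction and masses are not known exactly. Their poses are not given: they have to be found in the camera images.
- scale: counter scale, bolted down. Origin: on the bench under the centre of its aluminium housing, 150 (x) x 340 (y) x 60 mm high, front to -x. Behind it a steel tray, x 85 to 315 mm, 300 mm wide, floor at z = 48, rims to 68 mm. Dial axis at (0, 90) mm, key at (-25, -90) mm. White plate under the dial, 144 mm across, top at z = 64, with red, green and yellow dots clockwise 0.7 rad apart, the green one to +x of the axis
- dial_top (a point): centre of the dial's flat top, on its vertical axis, 100 mm above the bench; does not turn. The dial is a black cylinder 100 mm in diameter over its knurl (32 upright ribs 2.5 mm proud), from z = 66 to 100 mm, too wide to pinch. The space around the rim on the robot's side is free
- dial_pointer (a point): outer end of the white pointer line on the dial's top, 45 mm from its axis; turns with the dial
- dial (a joint): dial angle in rad, growing clockwise seen from above. Three sprung detents: 0 (red dot, the start), 0.7 (green), 1.4 (yellow); stops at -0.12 and 1.52. Turning out of a detent takes up to about 0.13 N m until half way (0.35), then the dial pulls itself into the next one; let go within 0.2 rad of a detent it settles to within 0.05 rad of it
- key (a joint): travel of the zero key in m: 0 up, 0.006 fully down (5 N); springs back up
- key_top (a point): centre of the top face of the round blue zero key, 32 mm in diameter, 82 mm above the bench when up, in a black collar 48 mm across whose top is at 72 mm; moves down with the key
- weight: brass weight with a head, 48 mm in diameter, 67 mm high, 0.5 kg, standing on the tray; origin at the centre of its underside
- jar: closed jar with a red cap, 64 mm in diameter, 90 mm high, on the bench beside the scale; origin at the centre of its underside
- cup: open steel cup, 72 mm in diameter, 75 mm high, on the bench beside the scale; origin at the centre of its underside
Things that resemble listed ones, but are neither listed nor needed, are in the scene too. There is more than one size of the cup; the one meant has the size given above.

How it is judged:
By the outcome, as a careful person would: the job done as asked, in the order asked, and still so for the second after the job is handed in, with the robot touching nothing.
It also fails if it takes over 48 s, if anything falls off the work surface, if the arm or the gripper's body presses on something with over 40 N, if the wrist force passes 120 N, or if a joint passes its speed limit or range.

### The arm

A 7-joint arm with a two-finger parallel gripper is mounted at the origin on the work surface. World frame = base frame: x ahead of the robot, y to its left, z up, the work surface at z = 0. Lengths are in m, angles in rad, forces in N, time in s.
With the tool pointing down it reaches from about 0.425 to 0.925 m from the base axis. Payload 6.8 kg.
Tool frame: the origin (TCP) lies midway between the tips of the shut fingers; the grasp point (between the pads) lies 19 mm behind it (bot.grasp_offset is the distance from the TCP to the grasp point, in m); z points along the fingers, x is the direction in which the jaws open and shut, and the axes are right-handed (so a half turn about z gives the same grasp; the last joint's range is limited). The gripper opens to 85 mm and grips with 20 to 120 N. Pads are 22 mm wide; open, the fingers measure 114 mm over their backs; the gripper's body (76 mm by 85 mm) begins 54 mm behind the grasp point. The pads swing forward as they close: fully open they stand 13 mm farther back than shut.
Start: joints at [1.006, 0.477, 0.022, 1.555, -0.011, 1.109, -0.083], TCP at [0.298, -0.606, 0.195] pointing down, gripper open.
Joint ranges: [-2.96, 2.96], [-0.34, 2.1], [-1.41, 1.46], [0.24, 2.44], [-1.37, 4.51], [0.17, 1.92], [-2.96, 2.96]. Speed limits (rad/s): [2.39, 2.39, 3.14, 3.14, 3.14, 3.14, 3.14].

### API

Orientations are given as a unit quaternion [w, x, y, z].
In Python, from station import bot, imaging gives the robot as it stands. The module is installed in compiled form; this text tells all that it offers.
- The arm moves only by the tool apply_moves, never from a script. Its argument "increments" is a list of rows, each a list of 7 numbers: the shift along the tool's x, y, z in mm, then the turn, a rotation vector about the tool's x, y, z in degrees, then the closure, from -1 (fully open) to 1 (shut). In form: [[dx, dy, dz, rx, ry, rz, grip], ...]. A call has exactly 8 rows; each row shifts and turns the pose as measured when the row begins, along the tool's axes as they then stand; what a row does not reach is not made up. A row lasts 1/8 s, in which the tool goes at most 62.5 mm and 10.7 degrees, less where a joint would pass 70% of its speed; a pose out of reach is approached as far as the arm can. A call with a gripper value outside its range is refused whole. The fingers move at their own pace and stop on an object; "grip_force" is the grip in N (left out, the last holds). Time passes only in rows, so rows that do not move let the fingers close, or fill a call up. It gives the time, the measured TCP pose, the force and the opening at its end, in the units of the state.
- bot.get_obs(): the state, without advancing time (a new reading comes with each control period).
- imaging.read_camera(name): name is "scene" or "top" or "wrist"; returns the picture (420x560x3 uint8, red, green, blue); there is no depth.
- imaging.get_calibration(name): a dict with "K" (3x3 intrinsics, pixels), "k1" (the pictures are not rectified: a ray, as slopes to the right and down, at radius r is drawn at 1 + k1 r^2 times it, then the intrinsics apply), "extrinsics" (4x4, takes a point from camera to world coordinates). Camera axes: x right, y down, z forward; pixel columns grow to the right and rows downward; lengths in m; the calibration is good to about 2 mm. A picture is of the moment at which its call begins: read the wrist's pose just before it. get_calibration takes no time and is no camera call; for the wrist camera it gives the pose at the moment of the call.
- bot.hand_in(): hands the job in, once; it reports no verdict.
The state is a dict: "t": time; "q": joint angles; "joint_vel": joint speeds; "joint_torque": joint torques, N m; "eef_pos": TCP position; "tool_rot": TCP orientation; "contact_force": force on the tool from outside, world axes, zero at the start; "torque": the same for the moment, N m; "gripper_width": opening from 0.0 (shut) to 1.0 (fully open).
Only numpy, scipy, OpenCV 4.12 (cv2) and the standard library are available. Lean on these libraries where they do the work, as an engineer would, in place of code of your own. Each camera call takes 0.05 s, during which the arm holds its last target.

## Working session

There is one attempt and no reset: what is moved stays moved. The work goes in short steps, Python scripts to look and compute and a tool call to move; the robot and the scene stay as the last step left them, time stands still between calls to the robot, and variables do not carry over. Pictures are saved under pics/ and viewed, and the job is handed in when it is done.

Besides the shell and the picture viewer there is one more tool, called after "Call:" as name(argument=value, ...), one argument or row to a line, values as JSON. apply_moves: Moves the arm, as the interface text tells. Its arguments: {"type":"object","properties":{"increments":{"type":"array","items":{"type":"array","items":{"type":"number"}}},"grip_force":{"type":"number"}},"required":["increments"]}

```bash
mkdir -p pics; python3 - <<'E'
from station import bot, imaging
import cv2
o=bot.get_obs(); print({k:o[k] for k in o})
for n in ["scene","top"]:
    im=imaging.read_camera(n); cv2.imwrite(f"pics/{n}0.png",im[:,:,::-1])
    c=imaging.get_calibration(n); print(n,c)
E
```

```text
{'t': 0.0, 'q': array([ 1.00587754,  0.47780532,  0.0223812 ,  1.55642584, -0.01151681,
        1.10926756, -0.0831164 ]), 'joint_vel': array([ 0.00109068,  0.000464  , -0.00089905,  0.00138853,  0.00042694,
       -0.0013062 , -0.00071213]), 'joint_torque': array([-1.43789093e-03, -5.96447539e+01,  1.60782795e+00, -2.81191278e+01,
        1.26418151e-02,  9.34084004e-03, -2.07858102e-05]), 'eef_pos': array([ 0.29742587, -0.60523542,  0.19423387]), 'tool_rot': array([-4.10782177e-04,  8.48840181e-01, -5.28648803e-01, -7.88056597e-04]), 'contact_force': array([-0.04899947,  1.20927343, -0.22450836]), 'torque': array([ 0.00165823,  0.02201971, -0.0019585 ]), 'gripper_width': 1.0002445518469247}
scene {'K': array([[402.55519215,   0.        , 277.82111426],
       [  0.        , 402.55519215, 209.90115376],
       [  0.        ,   0.        ,   1.        ]]), 'k1': -0.08679390833063359, 'extrinsics': array([[ 0.41631078,  0.58197496, -0.69856316,  1.26700421],
       [ 0.90920825, -0.26218477,  0.32341846, -0.25909574],
       [ 0.00506882, -0.76978198, -0.63828678,  0.69908958],
       [ 0.        ,  0.        ,  0.        ,  1.        ]])}
top {'K': array([[398.86763257,   0.        , 271.54345728],
       [  0.        , 398.86763257, 209.79192534],
       [  0.        ,   0.        ,   1.        ]]), 'k1': 0.016205009893565856, 'extrinsics': array([[ 0.02526601, -0.9824804 ,  0.18464529,  0.45142865],
       [-0.99950359, -0.0213496 ,  0.02316825,  0.03792342],
       [-0.01882025, -0.185139  , -0.98253211,  0.96971663],
       [ 0.        ,  0.        ,  0.        ,  1.        ]])}
```

View pics/scene0.png

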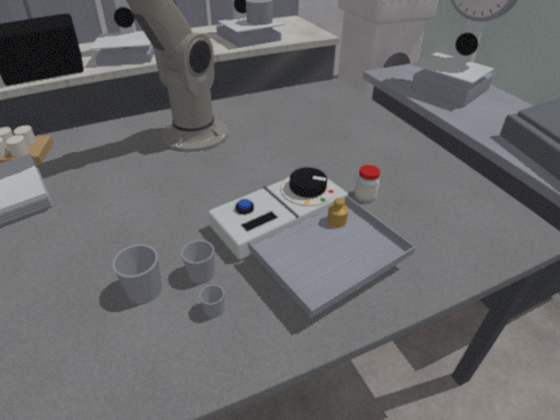

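View pics/top0.png

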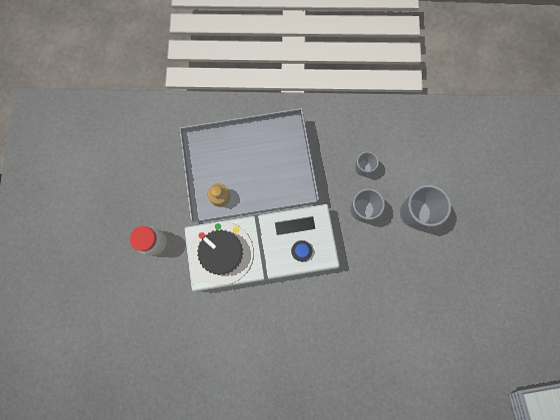

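The scene view shows the scale with its dial at (308,183), blue key at (244,206), weight (339,213), jar (368,183) and three cups at (200,263), (139,275) and (212,301). The top view shows the dial at (220,252), the pointer toward the red dot at (202,236), and the key at (302,250). Next I'll measure them.

```bash
cat > h.py <<'E'
import numpy as np, cv2
from station import bot, imaging
def ray(c,uv):
    K=c["K"]; d=np.array([[uv[0],uv[1]]],float)
    D=np.array([c["k1"],0,0,0,0])
    n=cv2.undistortPoints(d.reshape(1,1,2),K,D).ravel()
    E=c["extrinsics"]; return E[:3,3],E[:3,:3]@np.array([n[0],n[1],1])
def plane(c,uv,z):
    o,d=ray(c,uv); return o+d*(z-o[2])/d[2]
def proj(c,P):
    E=np.linalg.inv(c["extrinsics"]); p=E[:3,:3]@np.array(P)+E[:3,3]
    x,y=p[:2]/p[2]; s=1+c["k1"]*(x*x+y*y); return c["K"][:2,:2]@[x*s,y*s]+c["K"][:2,2]
def blobs(m,amin=6):
    n,l,s,ce=cv2.connectedComponentsWithStats(m.astype(np.uint8)); return sorted([(s[i,4],*ce[i].round(1)) for i in range(1,n) if s[i,4]>=amin],reverse=True)
E
python3 - <<'E'
from h import *
for n in ["top","scene"]:
    im=cv2.imread(f"pics/{n}0.png"); c=imaging.get_calibration(n)
    hsv=cv2.cvtColor(im,cv2.COLOR_BGR2HSV); H,S,V=cv2.split(hsv)
    box=np.zeros(H.shape,bool)
    if n=="top": box[200:300,180:345]=1
    else: box[155:250,205:360]=1
    for nm,m,z in [("blue",(H>100)&(H<130)&(S>150),.082),("red",((H<8)|(H>172))&(S>120),.064),("green",(H>45)&(H<85)&(S>100),.064),("yellow",(H>15)&(H<35)&(S>130),.064),("black",(V<60)&(S<100),.1)]:
        for b in blobs(m&box)[:3]: print(n,nm,b,plane(c,b[1:],z).round(4))
im=cv2.imread("pics/top0.png"); cv2.imwrite("pics/c0.png",cv2.resize(im[195:300,175:345],None,fx=4.7,fy=4.7,interpolation=cv2.INTER_CUBIC))
im=cv2.imread("pics/scene0.png"); cv2.imwrite("pics/c1.png",cv2.resize(im[155:250,205:395],None,fx=4.2,fy=4.2,interpolation=cv2.INTER_CUBIC))
E
```

```text
top blue (np.int32(138), np.float64(301.6), np.float64(250.0)) [ 0.5289 -0.0101  0.082 ]
top red (np.int32(27), np.float64(201.4), np.float64(234.9)) [0.5596 0.2184 0.064 ]
top green (np.int32(26), np.float64(217.5), np.float64(226.0)) [0.581  0.1825 0.064 ]
top yellow (np.int32(27), np.float64(235.4), np.float64(229.3)) [0.5743 0.141  0.064 ]
top black (np.int32(21), np.float64(312.3), np.float64(222.9)) [ 0.5875 -0.032   0.1   ]
scene blue (np.int32(100), np.float64(244.1), np.float64(204.2)) [ 0.538  -0.0125  0.082 ]
scene red (np.int32(7), np.float64(330.4), np.float64(191.1)) [0.5583 0.2208 0.064 ]
scene yellow (np.int32(312), np.float64(337.3), np.float64(213.6)) [0.6448 0.1898 0.064 ]
scene yellow (np.int32(9), np.float64(306.4), np.float64(201.7)) [0.5721 0.1424 0.064 ]
scene black (np.int32(801), np.float64(306.7), np.float64(182.3)) [0.5414 0.1573 0.1   ]
scene black (np.int32(212), np.float64(259.0), np.float64(220.9)) [ 0.6293 -0.0105  0.1   ]
scene black (np.int32(72), np.float64(243.7), np.float64(210.1)) [ 0.5793 -0.0283  0.1   ]
```

```bash
ls pics
```

```text
c0.png
c1.png
scene0.png
top0.png
```

View pics/c0.png

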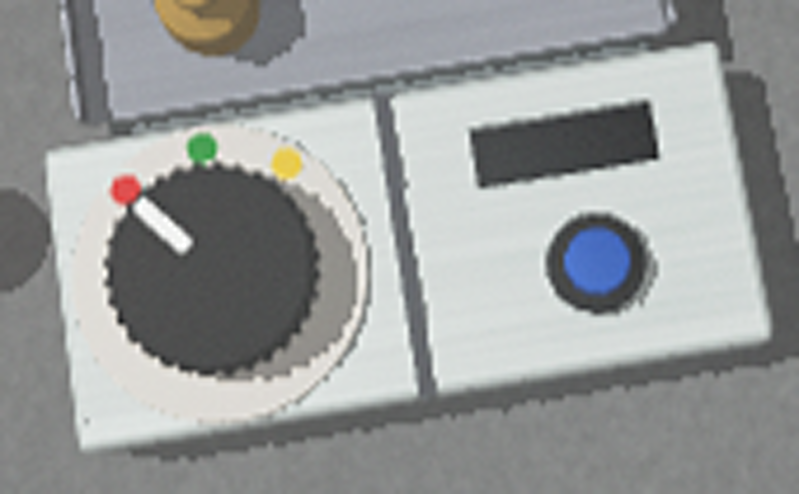

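View pics/c1.png

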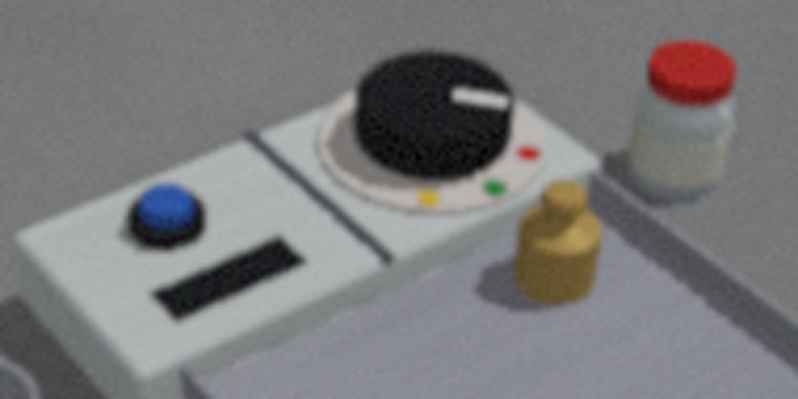

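The top view gives dial axis ≈ (0.521, 0.171), yaw ≈ 0.188 rad and key ≈ (0.529, -0.010). These agree with the nominal layout, and there is only one dial and one blue key on the scale. I'll shut the fingers and move to a waypoint.

Call:
apply_moves(
  increments=[
    [-36, -42, 0, 0, 0, 0, 1],
    [-36, -42, 0, 0, 0, 0, 1],
    [-36, -42, 0, 0, 0, 0, 1],
    [-36, -42, 0, 0, 0, 0, 1],
    [-36, -42, 0, 0, 0, 0, 1],
    [-36, -42, 0, 0, 0, 0, 1],
    [-36, -42, 0, 0, 0, 0, 1],
    [-36, -42, 0, 0, 0, 0, 1],
  ],
  grip_force=60,
)

```text
t: 1.1
eef_pos: [0.4735, -0.1905, 0.1912]
tool_rot: [0.001, 0.846, -0.533, -0.003]
contact_force: [0.9, -0.9, 0.3]
gripper_width: 0.003
```

```bash
cat >> h.py <<'E'
from scipy.spatial.transform import Rotation as Rn
def totool(tgt,xdeg=None):
    """shift in tool mm to reach world tgt, and rz to bring tool x to heading xdeg"""
    o=bot.get_obs(); w,x,y,z=o["tool_rot"]; R=Rn.from_quat([x,y,z,w]).as_matrix()
    h=np.degrees(np.arctan2(R[1,0],R[0,0]))
    print("t",round(o["t"],2),"pos",o["eef_pos"].round(4),"xhead",h.round(1),"zax",R[:,2].round(3),"F",o["contact_force"].round(1),"q",o["q"].round(2),"w",round(o["gripper_width"],3))
    print("tool mm",(R.T@(np.array(tgt)-o["eef_pos"])*1000).round(1), "rz",None if xdeg is None else (h-xdeg).round(1))
A=np.array([.521,.171])
def rim(deg,r,z): a=np.radians(deg); return [A[0]+r*np.cos(a),A[1]+r*np.sin(a),z]
E
python3 - <<'E'
from h import *
totool(rim(218,.090,.19),-52)
c=imaging.get_calibration("top")
im=imaging.read_camera("wrist"); cv2.imwrite("pics/w1.png",im[:,:,::-1])
print(plane(c,(220.3,252.4),.1))
E
```

```text
t 1.1 pos [ 0.4735 -0.1905  0.1912] xhead -64.4 zax [-0.005  0.002 -1.   ] F [ 0.9 -0.9  0.3] q [ 0.42  0.22 -0.19  1.93  0.05  0.99 -0.91] w 0.003
tool mm [-286.  -111.3    1.9] rz -12.4
[0.51796719 0.16773438 0.1       ]
```

View pics/w1.png

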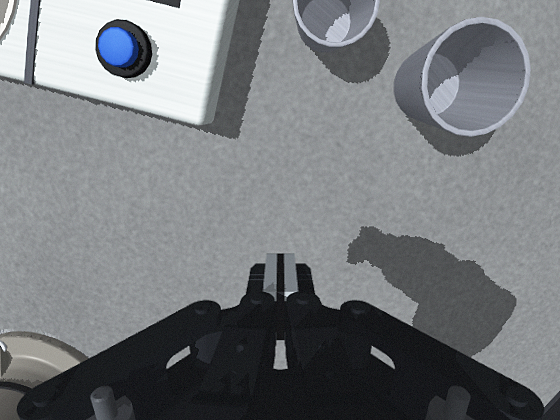

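The wrist view shows the shut fingertips at (280,270), with wide linkages along the tool x axis, so the tool y side must face the rim. The key is at (119,46). I'll check the camera clearance and cross-check the key position.

```bash
python3 - <<'E'
from h import *
c=imaging.get_calibration("wrist"); print(c["extrinsics"].round(3)); print(plane(c,(119,46),.082)); print(proj(c,bot.get_obs()["eef_pos"]))
E
```

```text
[[ 0.442 -0.856 -0.269  0.545]
 [-0.897 -0.424 -0.126 -0.149]
 [-0.006  0.297 -0.955  0.369]
 [ 0.     0.     0.     1.   ]]
[ 0.53185381 -0.00347182  0.082     ]
[280.76635338 240.72689798]
```

Call:
apply_moves(
  increments=[
    [-37, -14, 0, 0, 0, -2, 1],
    [-37, -14, 0, 0, 0, -2, 1],
    [-37, -14, 0, 0, 0, -2, 1],
    [-37, -14, 0, 0, 0, -2, 1],
    [-37, -14, 0, 0, 0, -2, 1],
    [-37, -14, 0, 0, 0, -2, 1],
    [-37, -14, 0, 0, 0, 0, 1],
    [0, 0, 0, 0, 0, 0, 1],
  ],
)

```text
t: 2.15
eef_pos: [0.4176, 0.0983, 0.1918]
tool_rot: [-0.002, 0.902, -0.431, -0.004]
contact_force: [0.5, 0.1, -0.3]
gripper_width: -0.001
```

```bash
python3 - <<'E'
from h import *
totool(rim(218,.090,.078),-52)
c=imaging.get_calibration("wrist")
im=imaging.read_camera("wrist"); cv2.imwrite("pics/w2.png",im[:,:,::-1])
E
```

```text
t 2.15 pos [0.4176 0.0983 0.1918] xhead -51.1 zax [-0.005  0.006 -1.   ] F [ 0.5  0.1 -0.3] q [ 0.06  0.1  -0.46  2.09  0.05  0.97 -1.31] w -0.001
tool mm [  7.9 -36.2 113.8] rz 0.9
```

View pics/w2.png

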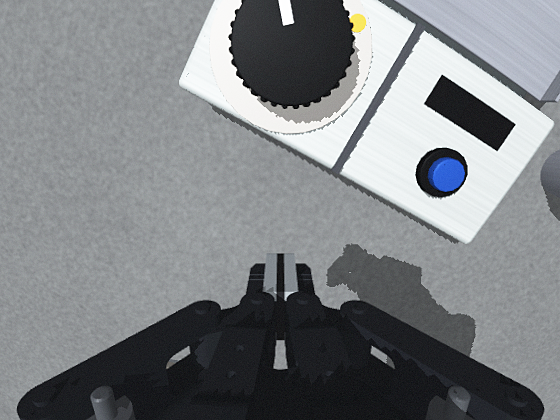

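```bash
python3 - <<'E'
from h import *
c=imaging.get_calibration("wrist")
im=cv2.imread("pics/w2.png"); g=im.max(2)
H,S,V=cv2.split(cv2.cvtColor(im,cv2.COLOR_BGR2HSV))
b=blobs((H>100)&(H<130)&(S>150))[0]; print("key",b,plane(c,b[1:],.082))
m=(g<50); m[130:]=0; m[:,390:]=0
ys,xs=np.nonzero(m)
pts=np.array([plane(c,(x,y),.1)[:2] for x,y in zip(xs,ys) if y>2])
u=pts[:, :]; 
# near edge circle fit from hull points facing the camera excluded shadows: use left/right extremes per row
P=[]
for y in range(5,60,3):
    r=xs[ys==y]; P+= [plane(c,(r.min(),y),.1)[:2], plane(c,(r.max(),y),.1)[:2]]
P=np.array(P); s=np.linalg.lstsq(np.c_[2*P,np.ones(len(P))],(P**2).sum(1),rcond=None)[0]; print("dial",s[:2],np.sqrt(s[2]+s[:2]@s[:2]))
E
```

```text
key (np.int32(1025), np.float64(446.1), np.float64(174.0)) [ 0.52794381 -0.00872182  0.082     ]
dial [0.52005875 0.16907343] 0.0467363488549736
```

Call:
apply_moves(
  increments=[
    [4, -18, 20, 0, 0, 0, 1],
    [4, -18, 20, 0, 0, 0, 1],
    [0, 0, 20, 0, 0, 0, 1],
    [0, 0, 20, 0, 0, 0, 1],
    [0, 0, 20, 0, 0, 0, 1],
    [0, 0, 8, 0, 0, 0, 1],
    [0, 0, 0, 0, 0, 0, 1],
    [0, 0, 0, 0, 0, 0, 1],
  ],
)

```text
t: 3.2
eef_pos: [0.4553, 0.1033, 0.08]
tool_rot: [0.0, 0.899, -0.438, -0.003]
contact_force: [0.2, 0.7, 0.3]
gripper_width: -0.0
```

```bash
python3 - <<'E'
from h import *
totool(rim(218,.063,.078),-52)
E
```

```text
t 3.2 pos [0.4553 0.1033 0.08  ] xhead -52.0 zax [-0.005  0.001 -1.   ] F [0.2 0.7 0.3] q [ 0.    0.33 -0.42  2.12  0.19  0.73 -1.45] w -0.0
tool mm [-12.9 -30.5   1.9] rz -0.0
```

Call:
apply_moves(
  increments=[
    [-6, -10, 1, 0, 0, 0, 1],
    [-6, -10, 1, 0, 0, 0, 1],
    [0, -5, 0, 0, 0, 0, 1],
    [0, -2, 0, 0, 0, 0, 1],
    [0, -2, 0, 0, 0, 0, 1],
    [0, -2, 0, 0, 0, 0, 1],
    [0, -2, 0, 0, 0, 0, 1],
    [0, -2, 0, 0, 0, 0, 1],
  ],
)

```text
t: 4.2
eef_pos: [0.478, 0.137, 0.0794]
tool_rot: [-0.001, 0.899, -0.438, -0.001]
contact_force: [1.0, -0.4, -0.0]
gripper_width: 0.0
```

```bash
python3 - <<'E'
from h import *
totool(rim(218,.061,.078),-52)
o=bot.get_obs(); print(np.linalg.norm(o["eef_pos"][:2]-[.5205,.170]))
E
```

```text
t 4.2 pos [0.478  0.137  0.0794] xhead -52.0 zax [-0.002  0.002 -1.   ] F [ 1.  -0.4 -0. ] q [-0.05  0.37 -0.42  2.06  0.21  0.75 -1.51] w 0.0
tool mm [-0.3  6.2  1.4] rz 0.0
0.053774716617016285
```

```bash
python3 - <<'E'
from h import *
im=imaging.read_camera("wrist"); cv2.imwrite("pics/w3.png",im[:,:,::-1])
im=imaging.read_camera("scene"); cv2.imwrite("pics/s3.png",cv2.resize(im[130:250,205:395,::-1],None,fx=4.2,fy=4.2,interpolation=cv2.INTER_CUBIC))
E
```

```text
(no output)
```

View pics/w3.png

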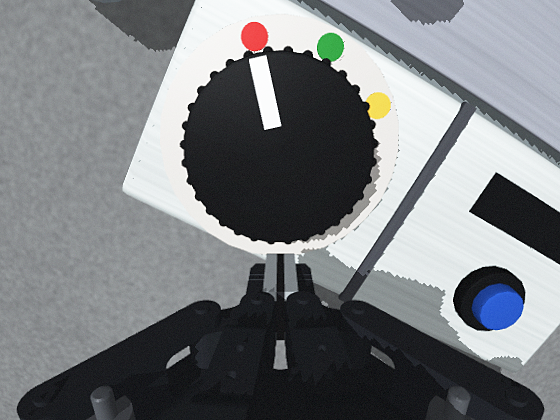

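View pics/s3.png

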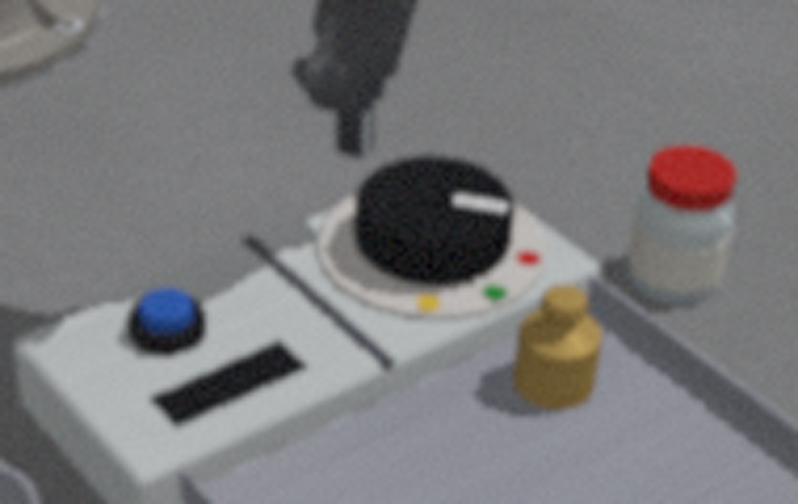

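```bash
python3 - <<'E'
from h import *
p=bot.get_obs()["eef_pos"]
for n in ["scene","wrist","top"]:
    c=imaging.get_calibration(n); print(n,proj(c,p),proj(c,[.5205,.17,.1]), proj(c,p+[-.001,0,.045]))
im=imaging.read_camera("top"); cv2.imwrite("pics/t3.png",cv2.resize(im[195:300,175:345,::-1],None,fx=4.7,fy=4.7,interpolation=cv2.INTER_CUBIC))
E
```

```text
scene [288.58649217 177.7135858 ] [307.25754953 176.81700643] [288.79566161 163.34306238]
wrist [280.95037983 240.8790974 ] [281.6265374  155.57083858] [279.66667106 280.26382043]
top [234.53206883 271.54206904] [219.32169374 251.21142343] [232.15399308 271.31485527]
```

View pics/t3.png

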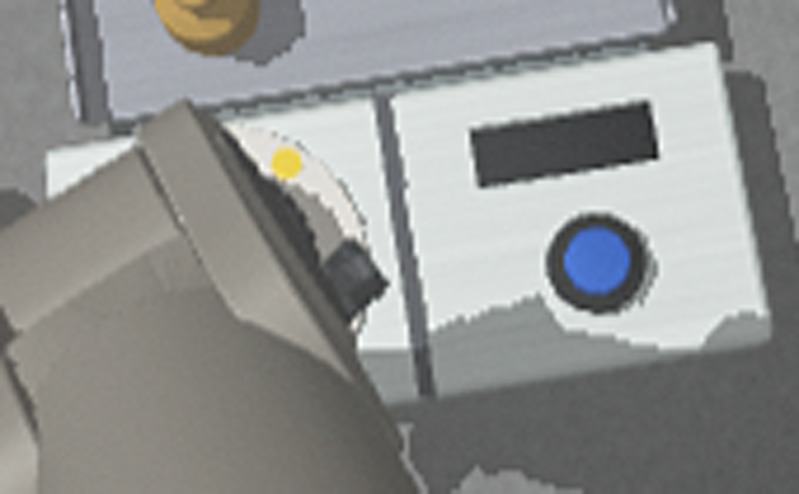

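```bash
python3 - <<'E'
from h import *
im=imaging.read_camera("scene")[:,:,::-1]; 
c=im[140:200,260:340].astype(float); c=np.clip((c-20)*1.7,0,255).astype(np.uint8)
cv2.imwrite("pics/s4.png",cv2.resize(c,None,fx=9,fy=9,interpolation=cv2.INTER_NEAREST))
im=cv2.imread("pics/w3.png")[210:310,220:340]
cv2.imwrite("pics/w4.png",cv2.resize(np.clip(im*1.7,0,255).astype(np.uint8),None,fx=6,fy=6,interpolation=cv2.INTER_NEAREST))
E
```

```text
(no output)
```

View pics/s4.png

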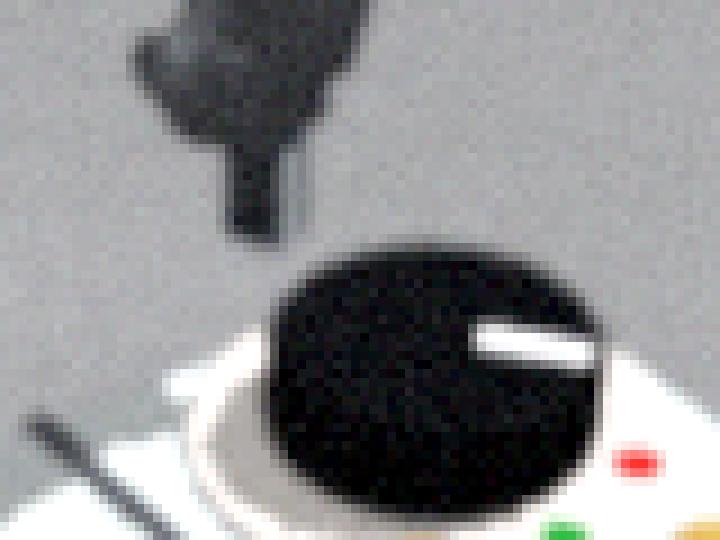

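View pics/w4.png

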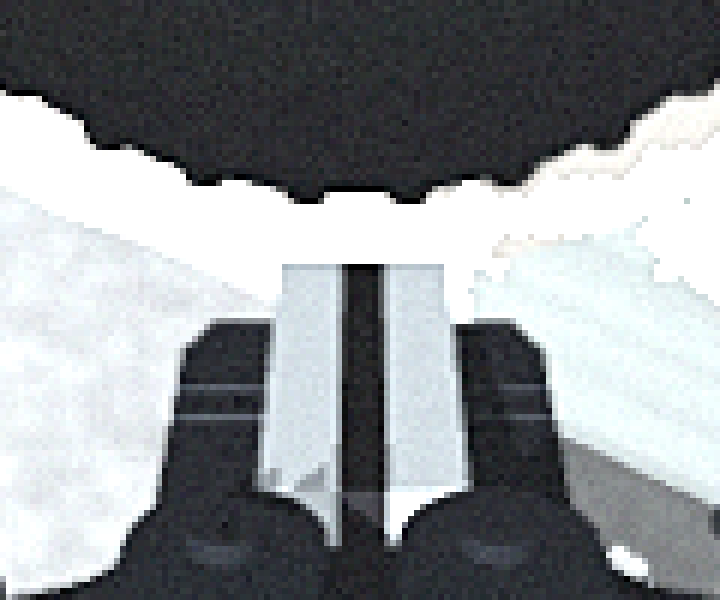

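```bash
python3 - <<'E'
from h import *
p=bot.get_obs()["eef_pos"]; print(p)
cs,cw=imaging.get_calibration("scene"),imaging.get_calibration("wrist")
o1,d1=ray(cs,(290,167)); o2,d2=ray(cw,(280.5,254))
s=np.linalg.lstsq(np.c_[d1,-d2],o2-o1,rcond=None)[0]; print(o1+d1*s[0],o2+d2*s[1])
for n,c in [("s",cs),("w",cw)]:
  for off in [0,-.011]:
    a=np.radians(218-180); print(n,off,proj(c,p+np.array([np.cos(a)*-off,np.sin(a)*-off,0])))
E
```

```text
[0.47792136 0.13707124 0.07937143]
[0.48088118 0.13912029 0.11477717] [0.48351095 0.1417535  0.11303369]
s 0 [288.50777963 177.69612614]
s -0.011 [292.21449585 178.80820803]
w 0 [280.95197333 240.86144921]
w -0.011 [280.98247426 223.51451594]
```

Two views put the visible fingertips at z ≈ 0.113, about 34 mm above the reported TCP. There was also no contact at a radius of 54 mm, where a tip at rim height would already be touching. I'll back out, lower a little within safe limits, and check again.

Call:
apply_moves(
  increments=[
    [0, 10, 0, 0, 0, 0, 1],
    [0, 13, 0, 0, 0, 0, 1],
    [0, 0, 6, 0, 0, 0, 1],
    [0, 0, 4, 0, 0, 0, 1],
    [0, 0, 2, 0, 0, 0, 1],
    [0, 0, 0, 0, 0, 0, 1],
    [0, 0, 0, 0, 0, 0, 1],
    [0, 0, 0, 0, 0, 0, 1],
  ],
)

```text
t: 5.4
eef_pos: [0.4582, 0.1217, 0.0663]
tool_rot: [-0.0, 0.899, -0.438, -0.001]
contact_force: [-0.2, 0.4, -0.8]
gripper_width: 0.001
```

```bash
python3 - <<'E'
from h import *
totool(rim(218,.075,.05),-52)
im=imaging.read_camera("scene")[:,:,::-1]; p=bot.get_obs()["eef_pos"]
print(proj(imaging.get_calibration("scene"),p))
c=im[130:200,240:340].astype(float); c=np.clip((c-20)*1.7,0,255).astype(np.uint8)
cv2.imwrite("pics/s5.png",cv2.resize(c,None,fx=8,fy=8,interpolation=cv2.INTER_NEAREST))
E
```

```text
t 5.4 pos [0.4582 0.1217 0.0663] xhead -52.0 zax [-0.002  0.002 -1.   ] F [-0.2  0.4 -0.8] q [-0.04  0.36 -0.42  2.11  0.22  0.71 -1.5 ] w 0.001
tool mm [-0.1 -4.9 16.3] rz 0.0
[280.13691925 179.13796785]
```

View pics/s5.png

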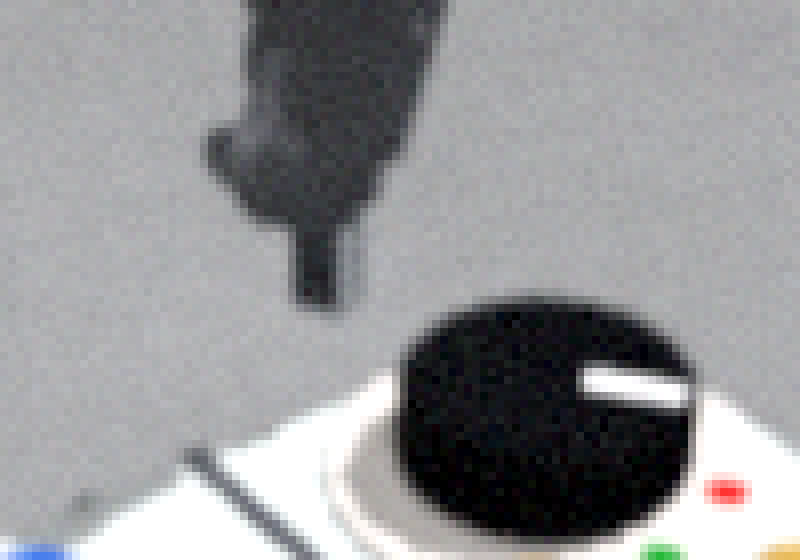

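The tip shows at row 168, against 179 expected from the reported TCP, so the fingers do end about 30 mm short of it. I'll go down in small steps and watch the force.

Call:
apply_moves(
  increments=[
    [0, 0, 3, 0, 0, 0, 1],
    [0, 0, 2, 0, 0, 0, 1],
    [0, 0, 2, 0, 0, 0, 1],
    [0, 0, 2, 0, 0, 0, 1],
    [0, 0, 2, 0, 0, 0, 1],
    [0, 0, 2, 0, 0, 0, 1],
    [0, 0, 2, 0, 0, 0, 1],
    [0, 0, 2, 0, 0, 0, 1],
  ],
)

```text
t: 6.45
eef_pos: [0.4583, 0.1217, 0.0483]
tool_rot: [-0.0, 0.899, -0.438, -0.001]
contact_force: [1.0, -0.0, 1.1]
gripper_width: 0.001
```

```bash
python3 - <<'E'
from h import *
p=bot.get_obs()["eef_pos"]
im=imaging.read_camera("scene")[:,:,::-1]
cs=imaging.get_calibration("scene")
for dz in (0,.025,.03,.035,.04): print(dz,proj(cs,p+[0,0,dz]))
c=im[130:200,240:340].astype(float); c=np.clip((c-20)*1.7,0,255).astype(np.uint8)
cv2.imwrite("pics/s6.png",cv2.resize(c,None,fx=8,fy=8,interpolation=cv2.INTER_NEAREST))
im=imaging.read_camera("wrist")[:,:,::-1]; cv2.imwrite("pics/w6.png",im)
E
```

```text
0 [280.10142455 184.54807872]
0.025 [280.18121757 177.0630681 ]
0.03 [280.19743584 175.54031407]
0.035 [280.21374202 174.00882996]
0.04 [280.2301367  172.46855228]
```

View pics/s6.png

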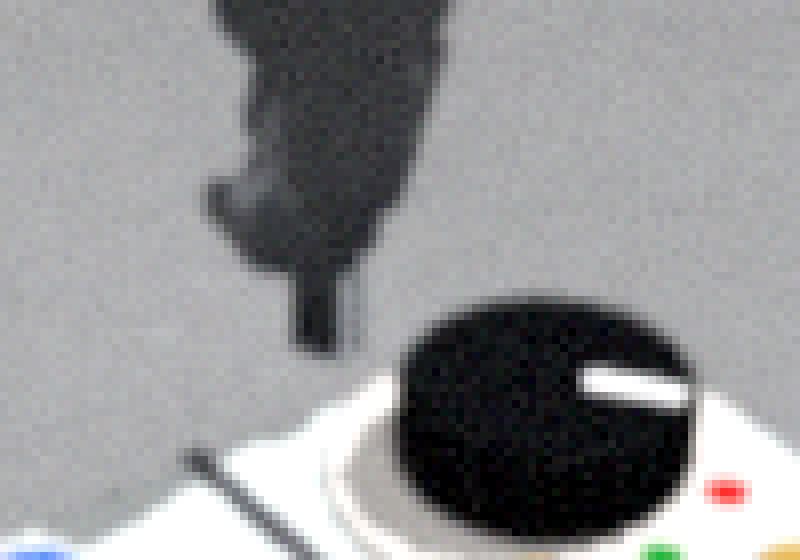

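View pics/w6.png

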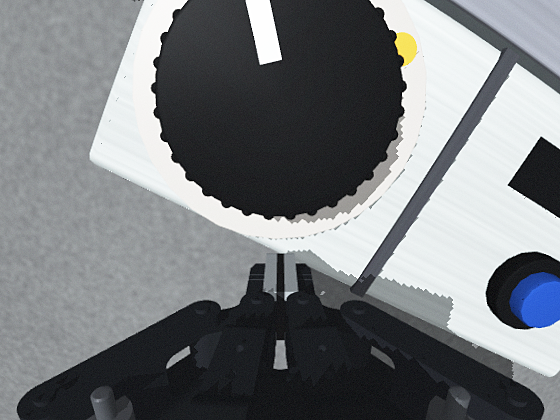

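Tip at about z = 0.083, beside the rim, with the knuckles above the dial top. Now I'll go inward until it touches.

Call:
apply_moves(
  increments=[
    [0, -5, 2, 0, 0, 0, 1],
    [0, -4, 0, 0, 0, 0, 1],
    [0, -2, 0, 0, 0, 0, 1],
    [0, -2, 0, 0, 0, 0, 1],
    [0, -1.5, 0, 0, 0, 0, 1],
    [0, -1.5, 0, 0, 0, 0, 1],
    [0, -1.5, 0, 0, 0, 0, 1],
    [0, -1.5, 0, 0, 0, 0, 1],
  ],
)

```text
t: 7.55
eef_pos: [0.4733, 0.1335, 0.046]
tool_rot: [0.001, 0.899, -0.438, -0.002]
contact_force: [-4.8, -3.3, 2.7]
gripper_width: 0.001
```

```bash
python3 - <<'E'
from h import *
totool(rim(218,.061,.048),-52)
o=bot.get_obs(); print(np.linalg.norm(o["eef_pos"][:2]-[.5205,.170]))
E
```

```text
t 7.55 pos [0.4733 0.1335 0.046 ] xhead -52.0 zax [-0.004  0.001 -1.   ] F [-4.8 -3.3  2.7] q [-0.07  0.42 -0.4   2.09  0.25  0.68 -1.54] w 0.001
tool mm [-0.2  0.4 -2. ] rz -0.0
0.059600994723475444
```

Contact at radius 59.6 mm with about 6 N. Now I'll rub clockwise along the arc while pressing in.

Call:
apply_moves(
  increments=[
    [0, -2.5, 0, 0, 0, 0, 1],
    [-2.6, -2.5, 0, 0, 0, 2.5, 1],
    [-2.6, -2.5, 0, 0, 0, 2.5, 1],
    [-2.6, -2.5, 0, 0, 0, 2.5, 1],
    [-2.6, -2.5, 0, 0, 0, 2.5, 1],
    [-2.6, -2.5, 0, 0, 0, 2.5, 1],
    [-2.6, -2.5, 0, 0, 0, 2.5, 1],
    [-2.6, -2.5, 0, 0, 0, 2.5, 1],
  ],
)

```text
t: 8.55
eef_pos: [0.4644, 0.1434, 0.0414]
tool_rot: [0.022, 0.817, -0.577, -0.008]
contact_force: [-4.2, -6.0, 4.9]
gripper_width: 0.006
```

```bash
cat >> h.py <<'E'
def st():
    totool([.529,-.0095,.08]); p=bot.get_obs()["eef_pos"][:2]-[.5205,.170]
    print("r",np.linalg.norm(p).round(4),"ang",np.degrees(np.arctan2(p[1],p[0])).round(1)%360)
def ptr(name):
    c=imaging.get_calibration("wrist"); im=imaging.read_camera("wrist")[:,:,::-1]; cv2.imwrite(f"pics/{name}.png",im)
E
python3 - <<'E'
from h import *
st(); ptr("w7")
E
```

```text
t 8.55 pos [0.4644 0.1434 0.0414] xhead -70.5 zax [-0.038 -0.026 -0.999] F [-4.2 -6.   4.9] q [-0.17  0.43 -0.31  2.07  0.21  0.71 -1.86] w 0.006
tool mm [166.2  -8.1 -36.9] rz None
r 0.062 ang 205.3
```

View pics/w7.png

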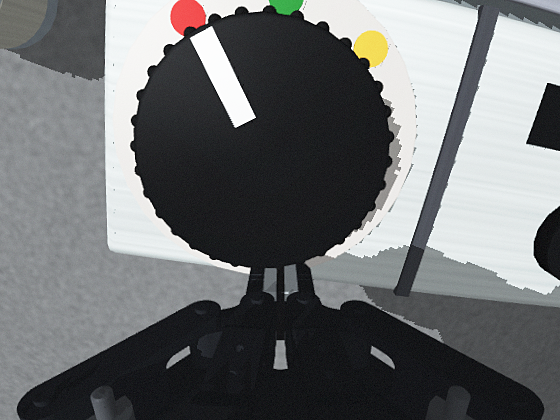

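```bash
cat >> h.py <<'E'
def dial(name):
    c=imaging.get_calibration("wrist"); im=imaging.read_camera("wrist")[:,:,::-1]; cv2.imwrite(f"pics/{name}.png",im)
    return dialim(c,im)
def dialim(c,im):
    g=im.min(2); p0=proj(c,[.5205,.170,.1])
    yy,xx=np.mgrid[:im.shape[0],:im.shape[1]]
    best=None
    n,l,s,ce=cv2.connectedComponentsWithStats((g>150).astype(np.uint8))
    for i in range(1,n):
        if 60<s[i,4]<4000:
            ys,xs=np.nonzero(l==i); P=np.array([plane(c,(x,y),.1)[:2] for x,y in zip(xs,ys)]); m=P.mean(0)
            if np.linalg.norm(m-[.5205,.170])<.045:
                w,v=np.linalg.eigh(np.cov((P-m).T)); d=v[:,1]; d=d*np.sign(d@(m-[.5205,.170]))
                h=np.arctan2(d[1],d[0]); print("ptr mid",m.round(4),"n",s[i,4],"len",(np.sqrt(12*w[1])).round(4),"angle from green+0.7:",(0.7-(h-0.188)).round(3))
E
python3 - <<'E'
from h import *
c=imaging.get_calibration("wrist"); dialim(c,cv2.imread("pics/w7.png"))
im=cv2.imread("pics/top0.png");dialim(imaging.get_calibration("top"),im)
E
```

```text
ptr mid [0.541  0.1925] n 2464 len 0.032 angle from green+0.7: 0.111
ptr mid [0.5154 0.1622] n 2595 len 0.1902 angle from green+0.7: 2.126
```

The dial is turning, now about 0.11 rad by the pointer at (225,75) against red at (188,17). The tool has leaned about 2.6°, so I'll correct that while I go on.

Call:
apply_moves(
  increments=[
    [0, -2.5, -1.5, 1.5, 0, 0, 1],
    [-3.5, -3, -1, 1.2, 0, 2.5, 1],
    [-3.5, -3, -1, 1, 0, 2.5, 1],
    [-3.5, -3, -1, 1, 0, 2.5, 1],
    [-3.5, -3, -0.5, 1, 0, 2.5, 1],
    [-3.5, -3, -0.5, 1, 0, 2.5, 1],
    [-3.5, -3, -0.5, 1, 0, 2.5, 1],
    [-3.5, -3, -0.5, 1, 0, 2.5, 1],
  ],
)

```text
t: 9.6
eef_pos: [0.4652, 0.1593, 0.0413]
tool_rot: [-0.024, 0.713, -0.7, 0.035]
contact_force: [-7.2, -2.2, 2.8]
gripper_width: 0.003
```

```bash
python3 - <<'E'
from h import *
st(); dial("w8")
E
```

```text
t 9.6 pos [0.4652 0.1593 0.0413] xhead -88.9 zax [ 0.083 -0.016 -0.996] F [-7.2 -2.2  2.8] q [-0.33  0.37 -0.2   2.16  0.24  0.56 -2.27] w 0.003
tool mm [170.6 -63.4 -30.6] rz None
r 0.0563 ang 190.9
ptr mid [0.5447 0.1873] n 2027 len 0.0323 angle from green+0.7: 0.319
```

View pics/w8.png

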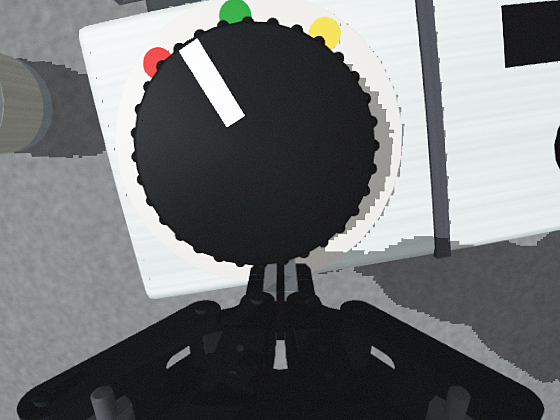

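Now 0.32 rad, with the pointer at (212,83) between red and green. I'll continue past the half-way point.

Call:
apply_moves(
  increments=[
    [-3, -2.5, 0, -0.5, 0, 2, 1],
    [-3.5, -3, 0, 0, 0, 2.5, 1],
    [-3.5, -3, 0, 0, 0, 2.5, 1],
    [-3.5, -3, 0, 0, 0, 2.5, 1],
    [-3.5, -3, 0, 0, 0, 2.5, 1],
    [-3.5, -3, 0, 0, 0, 2.5, 1],
    [-3.5, -3, 0, 0, 0, 2, 1],
    [0, -1, 0, 0, 0, 0, 1],
  ],
)

```text
t: 10.65
eef_pos: [0.4631, 0.1835, 0.0388]
tool_rot: [0.008, -0.606, 0.795, -0.021]
contact_force: [-2.0, -0.2, 0.5]
gripper_width: 0.003
```

```bash
python3 - <<'E'
from h import *
st(); dial("w9")
E
```

```text
t 10.65 pos [0.4631 0.1835 0.0388] xhead -105.4 zax [ 0.038 -0.024 -0.999] F [-2.  -0.2  0.5] q [-0.41  0.4  -0.15  2.12  0.17  0.61 -2.52] w 0.003
tool mm [ 169.  -116.4  -34.1] rz None
r 0.059 ang 166.8
ptr mid [0.5491 0.1753] n 2260 len 0.0321 angle from green+0.7: 0.763
```

View pics/w9.png

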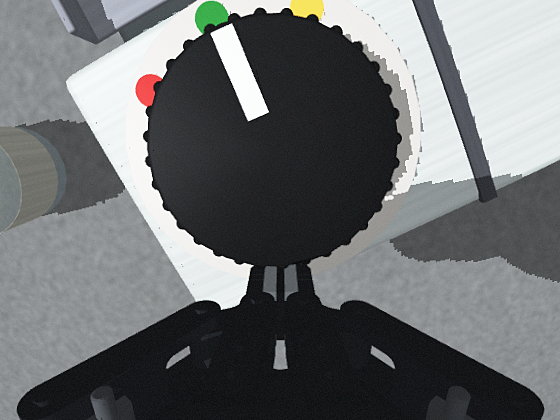

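The pointer is at the green dot (0.76 by the uncorrected estimate). I'll withdraw radially and lift.

Call:
apply_moves(
  increments=[
    [0, 4, 0, 0, 0, 0, 1],
    [0, 8, 0, 0, 0, 0, 1],
    [0, 10, -5, 0, 0, 0, 1],
    [0, 0, -40, 0, 0, -5, 1],
    [0, 0, -40, 0, 0, -10, 1],
    [0, 0, -30, 0, 0, -10, 1],
    [0, 0, 0, 0, 0, -10, 1],
    [0, 0, 0, 0, 0, 0, 1],
  ],
)

```text
t: 11.7
eef_pos: [0.4358, 0.1939, 0.1585]
tool_rot: [-0.004, 0.822, -0.569, 0.025]
contact_force: [-0.2, -0.3, 0.1]
gripper_width: -0.001
```

```bash
python3 - <<'E'
from h import *
st(); dial("w10")
E
```

```text
t 11.7 pos [0.4358 0.1939 0.1585] xhead -69.4 zax [ 0.045 -0.021 -0.999] F [-0.2 -0.3  0.1] q [-0.31  0.19 -0.3   2.06  0.13  0.87 -1.9 ] w -0.001
tool mm [220.3 -12.5  87. ] rz None
r 0.088 ang 164.2
ptr mid [0.5485 0.1771] n 576 len 0.0325 angle from green+0.7: 0.694
```

View pics/w10.png

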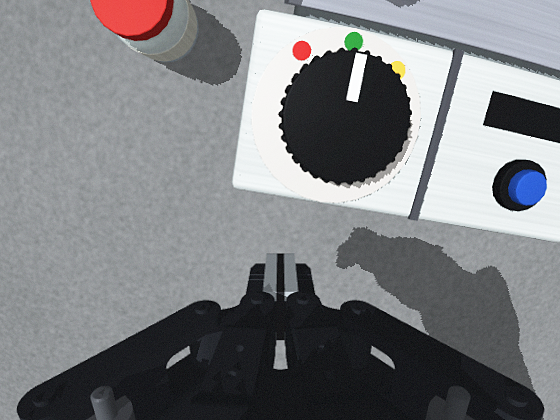

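The dial has settled at 0.694 rad, pointer (357,77) beneath the green dot (353,41). Next is the key.

```bash
cat >> h.py <<'E'
def lev():
    o=bot.get_obs(); w,x,y,z=o["tool_rot"]; R=Rn.from_quat([x,y,z,w])
    M=R.as_matrix(); h=np.arctan2(M[1,0],M[0,0])
    T=Rn.from_euler("z",h)*Rn.from_euler("x",np.pi)
    print("level rotvec deg",np.degrees((R.inv()*T).as_rotvec()).round(2))
    zt=M.T@(np.array([.529,-.0095,.13])-o["eef_pos"]); print(zt.round(4)*1000)
    Mt=T.as_matrix(); print("in level tool",(Mt.T@(np.array([.529,-.0095,.10])-o["eef_pos"])*1000).round(1))
E
python3 - <<'E'
from h import *
lev()
E
```

```text
level rotvec deg [-2.   -2.05  0.04]
[222.1 -14.4  37. ]
in level tool [223.3 -15.7  58.5]
```

Call:
apply_moves(
  increments=[
    [0, 0, 0, -2, -2, 0, 1],
    [35, -3, 0, 0, 0, 0, 1],
    [38, -3, 0, 0, 0, 0, 1],
    [38, -3, 0, 0, 0, 0, 1],
    [38, -3, 10, 0, 0, 0, 1],
    [38, -3, 15, 0, 0, 0, 1],
    [34, -1, 15, 0, 0, 0, 1],
    [0, 0, 0, 0, 0, 0, 1],
  ],
)

```text
t: 12.75
eef_pos: [0.5262, -0.0131, 0.1142]
tool_rot: [0.002, 0.814, -0.58, -0.002]
contact_force: [-0.7, 0.2, -1.4]
gripper_width: 0.003
```

```bash
python3 - <<'E'
from h import *
st(); lev(); ptr("w11")
E
```

```text
t 12.75 pos [ 0.5262 -0.0131  0.1142] xhead -71.0 zax [-0.005 -0.001 -1.   ] F [-0.7  0.2 -1.4] q [ 0.03  0.34 -0.15  1.98  0.07  0.84 -1.4 ] w 0.003
tool mm [-2.4 -4.  34.2] rz None
r 0.1832 ang 271.8
level rotvec deg [0.3  0.02 0.  ]
[ -2.5  -3.7 -15.8]
in level tool [-2.5 -3.8 14.2]
```

View pics/w11.png

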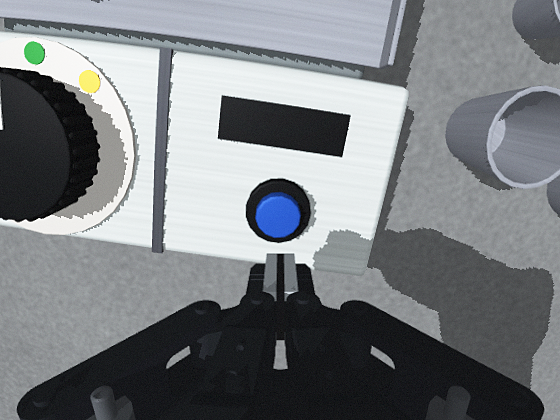

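Call:
apply_moves(
  increments=[
    [-2.5, -4, 15, 0, 0, 0, 1],
    [0, 0, 15, 0, 0, 0, 1],
    [0, 0, 12, 0, 0, 0, 1],
    [0, 0, 10, 0, 0, 0, 1],
    [0, 0, 5, 0, 0, 0, 1],
    [0, 0, 2, 0, 0, 0, 1],
    [0, 0, 0, 0, 0, 0, 1],
    [0, 0, 0, 0, 0, 0, 1],
  ],
)

```text
t: 13.8
eef_pos: [0.5285, -0.0028, 0.052]
tool_rot: [0.001, 0.816, -0.578, -0.002]
contact_force: [-0.3, -0.4, 0.5]
gripper_width: -0.004
```

```bash
python3 - <<'E'
from h import *
st(); lev(); ptr("w12")
p=bot.get_obs()["eef_pos"];cs=imaging.get_calibration("scene")
im=imaging.read_camera("scene")[:,:,::-1]
c=im[170:240,200:300].astype(float); c=np.clip((c-10)*1.4,0,255).astype(np.uint8)
cv2.imwrite("pics/s12.png",cv2.resize(c,None,fx=8,fy=8,interpolation=cv2.INTER_NEAREST))
print(proj(cs,p+[0,0,.035]),proj(cs,[.529,-.0095,.082]))
E
```

```text
t 13.8 pos [ 0.5285 -0.0028  0.052 ] xhead -70.6 zax [-0.004  0.001 -1.   ] F [-0.3 -0.4  0.5] q [ 0.01  0.43 -0.15  2.01  0.09  0.7  -1.43] w -0.004
tool mm [  6.4   1.9 -28. ] rz None
r 0.173 ang 272.7
level rotvec deg [0.2  0.14 0.  ]
[  6.3   2.1 -78. ]
in level tool [  6.5   1.8 -48. ]
[246.30693362 199.39285754] [243.92278053 201.80946217]
```

View pics/s12.png

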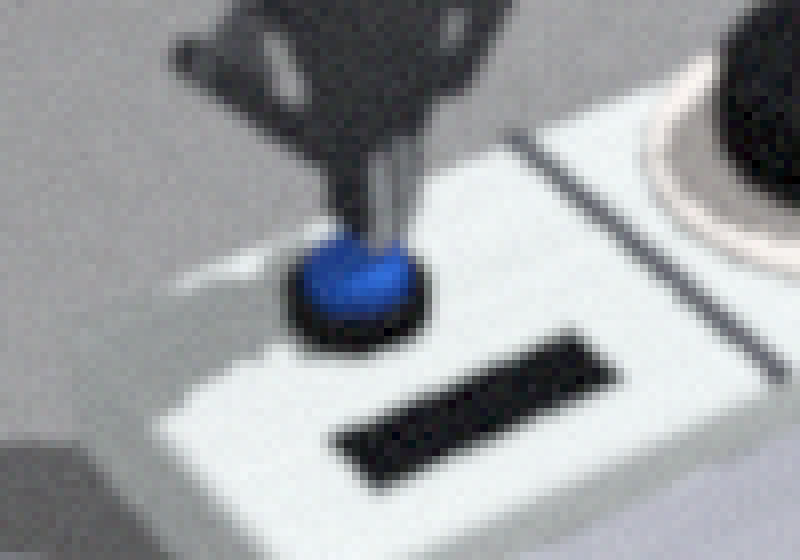

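View pics/w12.png

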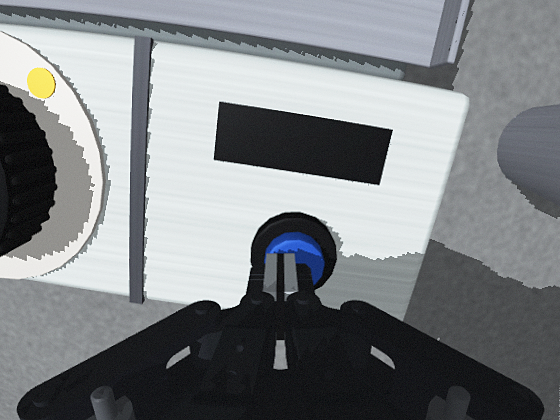

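The fingers are about 6 mm off the key centre, toward tool -x. I'll recentre, then press.

Call:
apply_moves(
  increments=[
    [4, 1, 0, 0, 0, 0, 1],
    [2, 1, 0, 0, 0, 0, 1],
    [0, 0, 0, 0, 0, 0, 1],
    [0, 0, 2, 0, 0, 0, 1],
    [0, 0, 2, 0, 0, 0, 1],
    [0, 0, 2, 0, 0, 0, 1],
    [0, 0, 2, 0, 0, 0, 1],
    [0, 0, 2, 0, 0, 0, 1],
  ],
)

```text
t: 14.9
eef_pos: [0.529, -0.0098, 0.0421]
tool_rot: [0.001, 0.816, -0.578, -0.002]
contact_force: [-1.0, 1.1, 4.2]
gripper_width: 0.001
```

```bash
python3 - <<'E'
from h import *
st(); lev()
E
```

```text
t 14.9 pos [ 0.529  -0.0098  0.0421] xhead -70.7 zax [-0.003  0.001 -1.   ] F [-1.   1.1  4.2] q [ 0.02  0.45 -0.15  2.02  0.1   0.68 -1.42] w 0.001
tool mm [ -0.3  -0.  -37.9] rz None
r 0.18 ang 272.7
level rotvec deg [0.15 0.11 0.  ]
[ -0.4   0.1 -87.9]
in level tool [ -0.2  -0.1 -57.9]
```

4 N so far and nearly down. I'll push to the stop.

Call:
apply_moves(
  increments=[
    [0, 0, 2, 0, 0, 0, 1],
    [0, 0, 2, 0, 0, 0, 1],
    [0, 0, 2.5, 0, 0, 0, 1],
    [0, 0, 2.5, 0, 0, 0, 1],
    [0, 0, 2.5, 0, 0, 0, 1],
    [0, 0, 2.5, 0, 0, 0, 1],
    [0, 0, 2.5, 0, 0, 0, 1],
    [0, 0, 2.5, 0, 0, 0, 1],
  ],
)

```text
t: 15.9
eef_pos: [0.5292, -0.0099, 0.0395]
tool_rot: [0.002, 0.815, -0.579, -0.0]
contact_force: [-10.4, 0.3, 31.1]
gripper_width: 0.001
```

```bash
python3 - <<'E'
from h import *
st()
im=imaging.read_camera("scene")[:,:,::-1]
c=im[170:240,200:300].astype(float); c=np.clip((c-10)*1.4,0,255).astype(np.uint8)
cv2.imwrite("pics/s14.png",cv2.resize(c,None,fx=8,fy=8,interpolation=cv2.INTER_NEAREST))
E
```

```text
t 15.9 pos [ 0.5292 -0.0099  0.0395] xhead -70.8 zax [-0.003 -0.002 -1.   ] F [-10.4   0.3  31.1] q [ 0.01  0.45 -0.14  2.02  0.1   0.68 -1.43] w 0.001
tool mm [ -0.4   0.2 -40.5] rz None
r 0.1801 ang 272.8
```

View pics/s14.png

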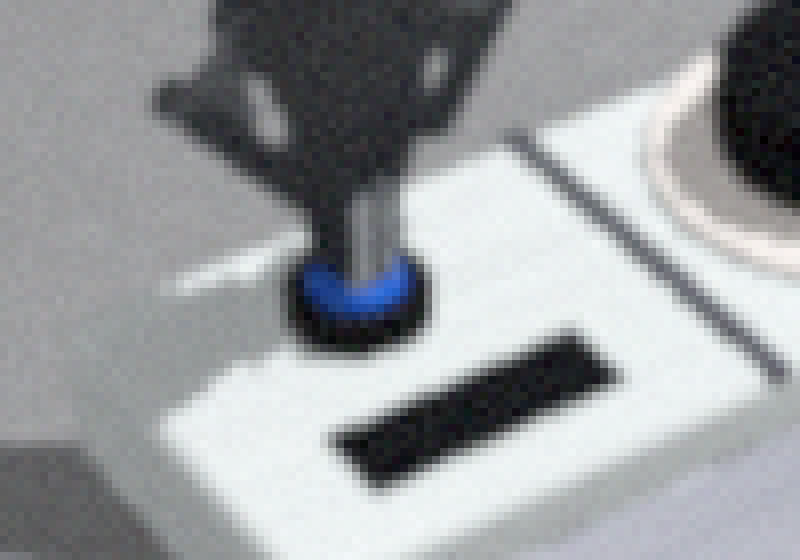

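The key is at its stop: the force is 31 N, well above the 5 N spring, and z is steady. I'll lift straight off.

Call:
apply_moves(
  increments=[
    [0, 0, -4, 0, 0, 0, 1],
    [0, 0, -8, 0, 0, 0, 1],
    [0, 0, -15, 0, 0, 0, 1],
    [0, 0, -25, 0, 0, 0, 1],
    [0, 0, -30, 0, 0, 0, 1],
    [0, 20, -30, 0, 0, 0, 1],
    [25, 0, 0, 0, 0, 0, 1],
    [0, 0, 0, 0, 0, 0, 1],
  ],
)

```text
t: 16.95
eef_pos: [0.5193, -0.0397, 0.1592]
tool_rot: [0.001, 0.816, -0.579, 0.001]
contact_force: [-0.0, 0.0, -0.6]
gripper_width: 0.003
```

Call:
apply_moves(
  increments=[
    [40, 0, 0, 0, 0, 0, 1],
    [40, 0, 0, 0, 0, 0, 1],
    [40, 0, 0, 0, 0, 0, 1],
    [40, 0, 0, 0, 0, 0, 1],
    [40, 0, 0, 0, 0, 0, 1],
    [20, 0, 0, 0, 0, 0, 1],
    [0, 0, 0, 0, 0, 0, 1],
    [0, 0, 0, 0, 0, 0, 1],
  ],
)

```text
t: 17.95
eef_pos: [0.5948, -0.2416, 0.1586]
tool_rot: [-0.002, 0.819, -0.574, -0.003]
contact_force: [-0.6, -0.6, -0.4]
gripper_width: 0.001
```

```bash
python3 - <<'E'
from h import *
st()
c=imaging.get_calibration("top"); im=imaging.read_camera("top")[:,:,::-1]; cv2.imwrite("pics/t16.png",im)
cv2.imwrite("pics/t16c.png",cv2.resize(im[195:300,175:345],None,fx=4.7,fy=4.7,interpolation=cv2.INTER_CUBIC))
sub=im.copy(); m=np.zeros(im.shape[:2],np.uint8); cv2.circle(m,(220,251),17,1,-1)
for nm,I in [("before",cv2.imread("pics/top0.png")),("after",im)]:
    ys,xs=np.nonzero((I.min(2)>130)&(m>0)); P=np.array([plane(c,(x,y),.1)[:2] for x,y in zip(xs,ys)]); d=P.mean(0)-[.5185,.1685]
    print(nm,len(xs),"angle",0.7-(np.arctan2(d[1],d[0])-.188))
    H,S,V=cv2.split(cv2.cvtColor(I,cv2.COLOR_BGR2HSV)); print("blue",blobs((H>100)&(H<130)&(S>150))[:1])
s=imaging.read_camera("scene")[:,:,::-1]; cv2.imwrite("pics/s16.png",s)
E
```

```text
t 17.95 pos [ 0.5948 -0.2416  0.1586] xhead -70.1 zax [-0.003  0.006 -1.   ] F [-0.6 -0.6 -0.4] q [ 0.34  0.46 -0.06  1.67  0.03  1.02 -0.95] w 0.001
tool mm [-240.1  -17.2   80.2] rz None
r 0.4183 ang 280.2
before 48 angle 0.0062862206528460085
blue [(np.int32(138), np.float64(301.6), np.float64(250.0))]
after 45 angle 0.6142986929948346
blue [(np.int32(139), np.float64(301.6), np.float64(250.0))]
```

View pics/t16.png

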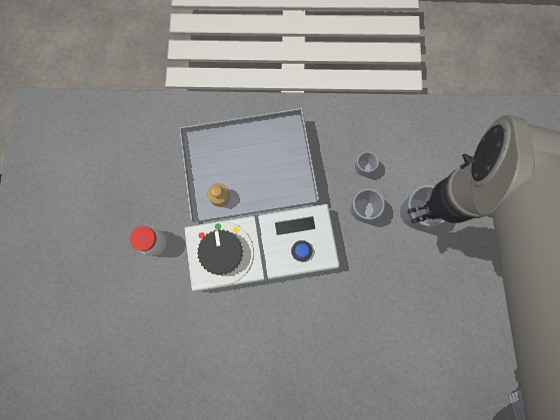

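View pics/s16.png

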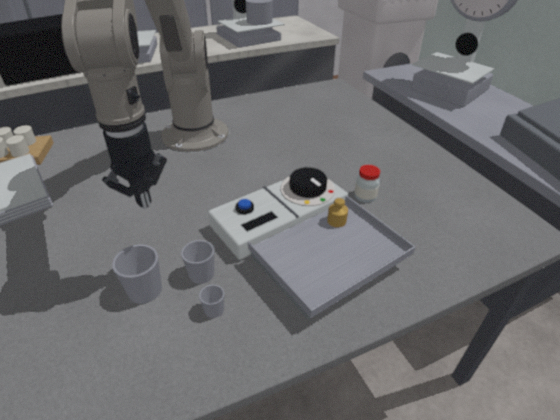

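The pointer (217,238) is below the green dot (218,226). The key is at the same pixel as before the press, so it is up. The weight, jar and cups have not moved, and the arm is clear of everything.

```bash
python3 -c "
from station import bot
print(bot.hand_in())"
```

```text
the job is handed in; nothing more can be done
None
```

The job is done and handed in at about 18 s. The dial was turned one click to the green dot, then the zero key was pressed to its stop and released.

- **Dial:** I rubbed the rim clockwise with the shut fingertips in three short strokes, then let go. The wrist camera then put the dial at 0.694 rad, with the pointer under the green dot. The final top view gave about 0.61 rad. That is a coarser estimate from 45 pixels, and in that picture too the pointer stands at the green dot.
- **Key:** I pressed until the force reached 31 N, well above the 5 N spring, and the tool stopped descending. After I lifted off, the blue key was back at the same pixel position and size as at the start.
- **Other things:** The weight, jar and cups look unmoved in the final pictures. The arm stands clear, with the contact force at zero within noise.
- **Disagreement found:** The visible fingertips ended about 35 mm short of the reported tool point. My first approach therefore passed above the dial without touching it, and I used the measured tip height from then on.

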